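Shut the steel parts case and snap its draw latch

TASK

Close the lid of the green parts case, tip the latch's wire loop up over the hooked keeper on the lid's front, then press the latch lever down and in past centre until it snaps flat against the case and the loop holds the lid drawn down tight. Leave the tape measure, the air coupler and the grease tin round the case where they are, then let go of everything.

Things in the scene. Friction and masses are not known exactly. Their poses are not given: they have to be found in the camera images.
- case: Green sheet-steel parts case on four rubber feet, screwed to the bench: body 130 deep (x) x 190 wide (y), top of its shut lid 108 mm up. Origin: centre of the footprint, on the bench. Its x axis points to the rear (away from the latch), y along the front, z up. Front face at x = -65 mm; lid 136 x 196, its shut front face at x = -68. The draw latch sits in the middle (y = 0) of the front. Only the lid and the latch move.
- lid (a joint): Lid angle, rad: 0 shut, grows as the front edge rises. Hinge line along y at x = +68, z = 84.5 mm of the case frame; the flat top lies 23.5 mm above that line when shut. A stiff hinge: the lid stays at any angle, and about 1 N down at its front edge, at most 6 N, moves it.
- lid_edge (a point): Middle of the lid's upper front edge, 136 mm before the hinge line and 23.5 mm above it (lid frame).
- keeper (a point): Keeper: 28 mm wide zinc hook on the lid's front, a ledge 16 mm deep with an upturned lip at its outer edge. The point lies on the ledge's top, 8 mm before the lid's face; the lip is 2.5 mm thick, rises 4 mm and starts 5.5 mm before this point. Axes like the case's when shut (point then at x = -76, z = 94.2 mm). The loop's crossbar must lie behind the lip, on the ledge, centre 2.2 mm above it.
- lever (a joint): Lever angle, rad: 0 shut (hanging flat down the case's front), grows as its end swings out and up; 1.57 level, 2.45 stop. Pin along y at x = -78, z = 60 mm of the case frame. Plate 24 wide, ends 51 mm from the pin; its outer face (on top when open) lies 7 mm off the pin. Friction holds it as left. With the loop hooked it resists below about 1.4, hardest near 0.9 (6 N at 30 mm from the pin), then snaps to 0 and stays.
- lever_end (a point): Middle of the lever's free end, 48 mm from its pin.
- yoke (a joint): Swing of the wire loop on the lever, rad: the loop leans towards the lid from upright by (lever - this). 2.53 is the stop: the loop then rests tipped outward, away from the lid. The loop swings freely and falls inward by its own weight once past upright. Its pivots ride on the lever, 14 mm from the pin (6.4 mm to the rear of it and 12.5 mm below it when the lever is shut), at y = +-19 mm.
- loop_bar (a point): Middle of the loop's crossbar, a 4.4 mm thick, 38 mm long wire along y, 46 mm from the loop's pivots. Two coil springs let the loop stretch up to 9 mm when drawn tight; they hold it at its shortest till then. With the lid shut and the lever as found, the crossbar swings clear over the keeper's lip onto the lid's face, and drops behind the lip as the lever comes down.
- tape_measure: Yellow tape measure, 67 x 84 x 29 mm, loose; origin: centre of its underside. Leave it.
- coupler: Steel air coupler, 25 x 60 x 25 mm, lying loose; origin: centre of its underside. Leave it.
- grease_tin: Round tin with a paper label, diameter 78, height 78 mm, loose, behind the case to the left; origin: centre of its underside. Leave it.

How it is judged:
By the outcome, as a careful person would: the job done as asked, in the order asked, and still so for the second after the job is handed in, with the robot touching nothing.
It also fails if it takes over 45 s, if anything falls off the work surface, if the arm or the gripper's body presses on something with over 40 N, if the wrist force passes 120 N, or if a joint passes its speed limit or range.

ROBOT

A 6-joint arm with a two-finger parallel gripper is mounted at the origin on a cart in front of the work surface, level with it; the furniture and walls round the work are solid. World frame = base frame: x ahead of the robot, y to its left, z up, the work surface at z = 0. Lengths are in m, angles in rad, forces in N, time in s.
With the tool pointing down it reaches from about 0.275 to 0.825 m from the base axis. Payload 4.9 kg.
Tool frame: the origin (TCP) lies midway between the tips of the shut fingers; the grasp point (between the pads) lies 19 mm behind it (bot.grip_depth is the distance from the TCP to the grasp point, in m); z points along the fingers, y is the line along which they close (so a half turn about z gives the same grasp; the last joint's range is limited). The gripper opens to 85 mm and grips with 20 to 120 N. Pads are 22 mm wide; open, the fingers measure 114 mm over their backs; the gripper's body (76 mm by 85 mm) begins 54 mm behind the grasp point. The pads swing forward as they close: fully open they stand 13 mm farther back than shut.
Start: joints at [1.174, 0.326, -0.193, 1.052, 0, 1.437], TCP at [0.143, 0.531, 0.21] pointing down, gripper open.
Joint ranges: [-2.65, 2.65], [-0.97, 1.79], [-1.3, 1.35], [-1.93, 2.1], [-1.47, 1.37], [-3.14, 3.14]. Speed limits (rad/s): [2.57, 2.57, 3.14, 3.14, 3.14, 3.14].

INTERFACE

Orientations are given as a unit quaternion [w, x, y, z].
In Python, from cell import bot gives the robot as it stands. Calls block until the motion is done:
- bot.move_pose(position, orientation): joint-space move of the TCP to a pose.
- bot.move_linear(position, speed=0.15, rotation=None, until_force=None): straight line of the TCP; rotation=None keeps the orientation; speed is the mean speed in m/s. With until_force (N) it stops when the force on the tool has changed by that much, and returns True; else False.
- bot.goto_joints(angles): joint-space move.
- bot.set_gripper(opening, grasp_force=None): opening from 0.0 (shut) to 1.0 (fully open); grasp_force is the grip in N (None keeps the last); returns when the fingers have stopped.
- bot.wait(seconds).
- bot.solve_ik(position, orientation): joint angles nearest the present ones, or None.
- bot.camera(name): name is "side" or "top"; returns the picture (400x640x3 uint8, red, green, blue); there is no depth.
- bot.calibration(name): a dict with "mtx" (3x3 intrinsics, pixels), "extrinsics" (4x4, takes a point from world to camera coordinates). Camera axes: x right, y down, z forward; pixel columns grow to the right and rows downward; lengths in m; the calibration is good to about 2 mm. A picture is of the moment at which its call begins. calibration takes no time and is no camera call.
A pose or a line that the arm cannot do raises bot.PlanningError and nothing moves.
- bot.close_job(): hands the job in; it is judged then, once.
Trained networks look in the newest picture that a camera, given by its name, has taken for a name from the list of things; names that differ only in an ending like _2 or _b are one class to them, and where a whole thing is asked for, a point or a joint stands for the part that bears it (a point fixed in the world has none). Each returns a list of dicts, best first, with "confidence" (0 to 1); they miss things now and then, are a little off and sometimes report something else, mostly with a low value. They report only what shows in the picture. A call takes as long as a camera call.
- bot.search_frame(camera, thing): "bbox" ([left, top, width, height] in pixels, round what is visible of it).
Readings, each from a call of its own:
- bot.read_clock(): time.
- bot.read_joint_positions(): joint angles.
- bot.read_joint_vel(): joint speeds.
- bot.read_joint_efforts(): joint torques, N m.
- bot.read_position(): TCP position.
- bot.read_tool_rot(): TCP orientation.
- bot.read_ft_force(): force on the tool from outside, world axes, zero at the start.
- bot.read_moment(): the same for the moment, N m.
- bot.read_gripper_width(): opening from 0.0 (shut) to 1.0 (fully open).
- bot.read_finger_force(): force on a finger pad.
Only numpy, scipy, OpenCV 4.12 (cv2) and the standard library are available. Lean on these libraries where they do the work, as an engineer would, in place of code of your own. Each camera call takes 0.05 s, during which the arm holds its last target. There are 200 camera calls.

## Working session

There is one attempt and no reset: what is moved stays moved. The work goes in short steps, each a Python script; the robot and the scene stay as the last script left them, time stands still between calls to the robot, and variables do not carry over. Pictures are saved under pics/ and viewed, at most 13 in all, crops included, and the job is handed in when it is done.

```bash
ls; mkdir -p pics
python3 - <<'E'
from cell import bot
import cv2, numpy as np
for c in("side","top"):
    im=bot.camera(c); cv2.imwrite(f"pics/{c}0.png",im[:,:,::-1])
    K=bot.calibration(c); print(c,np.round(K["mtx"],1).tolist(),np.round(K["extrinsics"],3).tolist())
    for t in["case","lid","lid_edge","keeper","lever","lever_end","yoke","loop_bar","tape_measure","coupler","grease_tin"]:
        r=bot.search_frame(c,t); print(t,[(np.round(x["bbox"]).tolist(),round(x["confidence"],2)) for x in r[:2]])
print(bot.read_clock(),bot.read_tool_rot())
E
```

```text
pics
side [[410.3, 0.0, 315.1], [0.0, 410.3, 200.9], [0.0, 0.0, 1.0]] [[-0.269, 0.963, 0.017, 0.111], [0.821, 0.238, -0.518, -0.44], [-0.503, -0.126, -0.855, 1.224], [0.0, 0.0, 0.0, 1.0]]
case [([223.0, 155.0, 110.0, 99.0], 0.84)]
lid [([224.0, 154.0, 113.0, 89.0], 0.97)]
lid_edge [([223.0, 159.0, 108.0, 88.0], 0.93)]
keeper [([324.0, 140.0, 36.0, 30.0], 0.19)]
lever [([293.0, 155.0, 10.0, 11.0], 0.61)]
lever_end [([291.0, 154.0, 16.0, 12.0], 0.69)]
yoke []
loop_bar [([284.0, 155.0, 19.0, 13.0], 0.48), ([284.0, 159.0, 21.0, 12.0], 0.38)]
tape_measure [([326.0, 140.0, 36.0, 32.0], 0.97), ([222.0, 158.0, 109.0, 86.0], 0.37)]
coupler [([272.0, 136.0, 21.0, 18.0], 0.7)]
grease_tin [([334.0, 295.0, 44.0, 51.0], 0.77)]
top [[445.4, 0.0, 316.8], [0.0, 445.4, 207.9], [0.0, 0.0, 1.0]] [[0.008, -1.0, 0.02, 0.023], [-0.997, -0.009, -0.082, 0.606], [0.082, -0.019, -0.996, 0.964], [0.0, 0.0, 0.0, 1.0]]
case [([292.0, 163.0, 107.0, 98.0], 0.7), ([292.0, 163.0, 108.0, 62.0], 0.34)]
lid [([290.0, 160.0, 108.0, 66.0], 0.73)]
lid_edge [([290.0, 165.0, 109.0, 61.0], 0.8), ([333.0, 249.0, 18.0, 9.0], 0.54)]
keeper [([291.0, 164.0, 105.0, 64.0], 0.89)]
lever [([360.0, 289.0, 21.0, 26.0], 0.64), ([330.0, 241.0, 29.0, 22.0], 0.59)]
lever_end [([331.0, 241.0, 23.0, 20.0], 0.65)]
yoke [([332.0, 249.0, 23.0, 12.0], 0.46)]
loop_bar []
tape_measure [([282.0, 291.0, 30.0, 34.0], 0.68)]
coupler [([361.0, 291.0, 18.0, 23.0], 0.85)]
grease_tin [([229.0, 103.0, 37.0, 43.0], 0.55)]
1.2 [5.75451877e-06 1.31011941e-01 9.91380790e-01 9.26677326e-06]
```

Run:
```python
import cv2
a=cv2.imread("pics/side0.png")[110:360,190:400]; b=cv2.imread("pics/top0.png")[90:340,210:420]
cv2.imwrite("pics/c0.png",cv2.resize(cv2.hconcat([a,b]),None,fx=1.9,fy=1.9,interpolation=cv2.INTER_CUBIC))
```

```text
(no output)
```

View pics/c0.png

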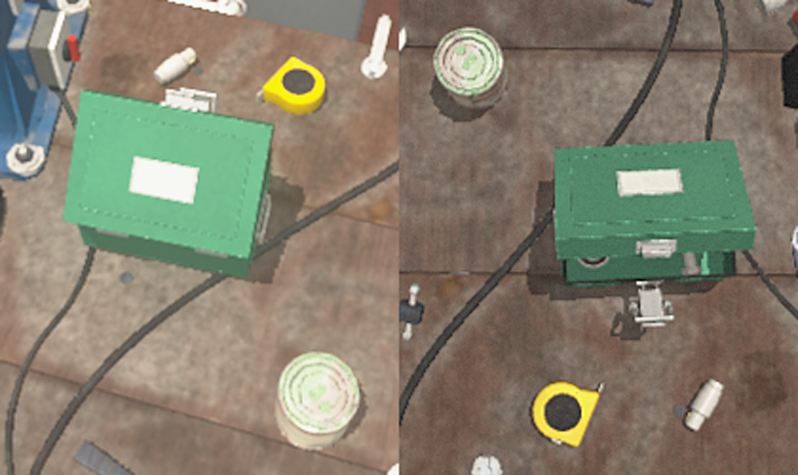

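View pics/side0.png

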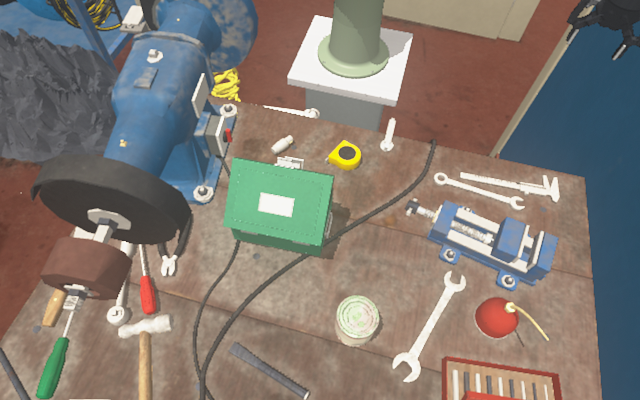

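Run:
```python
import cv2
a=cv2.imread("pics/side0.png")[145:265,215:345]; b=cv2.imread("pics/top0.png")[155:275,285:415]
cv2.imwrite("pics/c1.png",cv2.resize(cv2.hconcat([a[:60],b[60:]]),None,fx=3,fy=3,interpolation=cv2.INTER_CUBIC))
c=cv2.resize(cv2.imread("pics/top0.png")[215:275,315:375],None,fx=8,fy=8,interpolation=cv2.INTER_CUBIC)
d=cv2.resize(cv2.imread("pics/side0.png")[145:185,270:310],None,fx=8,fy=8,interpolation=cv2.INTER_CUBIC)
d=cv2.copyMakeBorder(d,0,160,0,0,cv2.BORDER_CONSTANT)
cv2.imwrite("pics/c2.png",cv2.hconcat([c,d]))
```

```text
(no output)
```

View pics/c2.png

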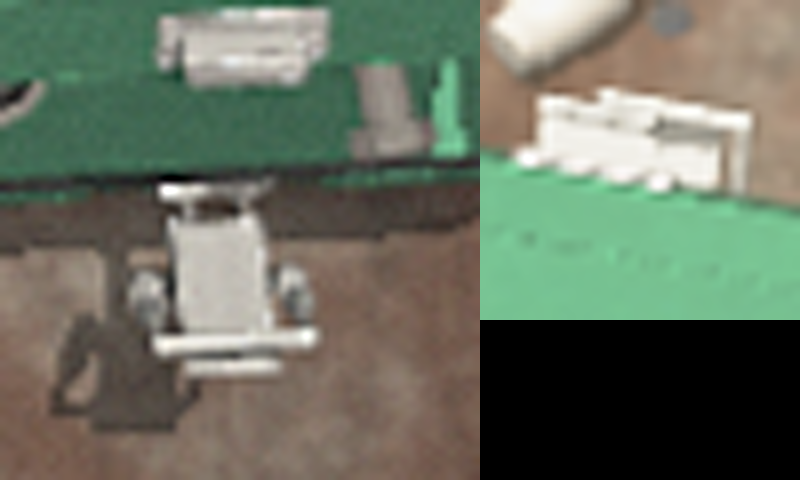

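Run:
```python
import cv2
a=cv2.imread("pics/side0.png")[148:258,217:342]; b=cv2.imread("pics/top0.png")[155:265,285:410]
cv2.imwrite("pics/c3.png",cv2.resize(cv2.hconcat([a,b]),None,fx=3.2,fy=3.2,interpolation=cv2.INTER_CUBIC))
```

```text
(no output)
```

View pics/c3.png

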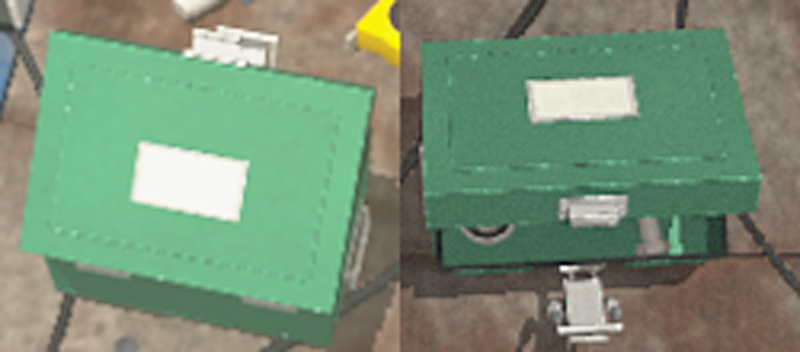

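```bash
cat > h.py <<'E'
import numpy as np, cv2
from cell import bot
from scipy.optimize import least_squares
from scipy.spatial.transform import Rotation as Rn
def proj(c,P):
    K=bot.calibration(c); E=K["extrinsics"]; q=np.atleast_2d(P)@E[:3,:3].T+E[:3,3]; q=q@K["mtx"].T
    return q[:,:2]/q[:,2:]
def world(cx,cy,yaw,P):
    P=np.atleast_2d(P); c,s=np.cos(yaw),np.sin(yaw)
    return np.c_[cx+c*P[:,0]-s*P[:,1],cy+s*P[:,0]+c*P[:,1],P[:,2]]
def lid(a,P): # P rel. hinge; case frame out
    P=np.atleast_2d(P); c,s=np.cos(a),np.sin(a)
    # front (-x) rises with a
    return np.c_[.068+c*P[:,0]+s*P[:,2],P[:,1],.0845-s*P[:,0]+c*P[:,2]]
def lev(q,r,h,y):
    return [-.078-r*np.sin(q)-h*np.cos(q),y,.06-r*np.cos(q)+h*np.sin(q)]
def bar(q,yk,y):
    p=lev(q,.0125,-.0064,y); t=q-yk
    return [p[0]+.046*np.sin(t),y,p[2]+.046*np.cos(t)]
E
cat > fit.py <<'E'
from h import *
W=.098
top=[(291.9,168.4),(386.6,163.8),(292.8,214.4),(396.3,210.6),(293.4,225.9),(396.9,220.9),(334.7,258.2),(354.4,256.9),(338.1,261.6),(350.4,261.2)]
side=[(233.3,157.4),(333.9,175.5),(223.3,226.1),(322,244.9),(285.3,157.2),(303.6,159.9)]
def f(p):
    cx,cy,yaw,a,q,yk,h=p
    w=lambda P:world(cx,cy,yaw,P)
    L=lambda x,y,z=.0235:lid(a,[x,y,z])[0]
    T=[L(0,W),L(0,-W),L(-.136,W),L(-.136,-W),L(-.136,W,.0235-h),L(-.136,-W,.0235-h),bar(q,yk,.019),bar(q,yk,-.019),lev(q,.051,.006,.012),lev(q,.051,.006,-.012)]
    S=[L(-.136,-W),L(-.136,W),L(0,-W),L(0,W),bar(q,yk,-.019),bar(q,yk,.019)]
    return np.r_[(proj("top",w(T))-top).ravel(),(proj("side",w(S))-side).ravel()]
for q0 in(1.6,2.1):
    r=least_squares(f,[.5,-.05,0,.6,q0,2.5,.03],loss="soft_l1"); print(r.cost,np.round(r.x,4)); print(np.round(f(r.x).reshape(-1,2),1).tolist())
np.save("fit.npy",r.x)
E
python3 fit.py
```

```text
7.291352073202637 [ 0.6025 -0.0196  0.0618  0.7136  2.3175  2.5772  0.0272]
[[-1.0, 0.6], [-0.9, 0.4], [-0.9, 1.6], [1.5, -0.2], [-0.7, 0.2], [-0.6, -0.3], [-0.1, -0.1], [-1.0, 0.2], [-0.1, 0.1], [-0.6, -0.1], [-1.5, -0.2], [-0.8, 0.5], [-0.8, -0.2], [-1.4, 0.8], [-0.2, -0.4], [-1.4, 0.0]]
7.291352073202439 [ 0.6025 -0.0196  0.0618  0.7136  2.3175  2.5772  0.0272]
[[-1.0, 0.6], [-0.9, 0.4], [-0.9, 1.6], [1.5, -0.2], [-0.7, 0.2], [-0.6, -0.3], [-0.1, -0.1], [-1.0, 0.2], [-0.1, 0.1], [-0.6, -0.1], [-1.5, -0.2], [-0.8, 0.5], [-0.8, -0.2], [-1.4, 0.8], [-0.2, -0.4], [-1.4, 0.0]]
```

```bash
cat >> h.py <<'E'
P=np.load("fit.npy"); CX,CY,YAW=P[:3]
def cw(x,z,y=0.): return world(CX,CY,YAW,[x,y,z])[0]
def rot(tilt=0.):
    # tool z = (sin t,0,-cos t) in the case frame, tool y along case +y
    R=Rn.from_euler("z",YAW)*Rn.from_euler("y",np.pi-tilt)
    q=R.as_quat(); return [q[3],q[0],q[1],q[2]]
E
python3 - <<'E'
from h import *
print("bar",bar(P[4],P[5],0),"levend",lev(P[4],.051,.007,0),lev(P[4],.051,0,0))
print(Rn.from_quat(np.roll(rot(.5),-1)).as_matrix().round(2).tolist())
for x,z,t in[(0,.22,0),(-.045,.107,0),(-.14,.12,0),(-.118,.06,0),(-.13,.1,.52),(-.1,.02,.52)]:
    print(bot.solve_ik(cw(x,z),rot(t)))
bot.set_gripper(0.)
bot.move_pose(cw(0,.222),rot())
print(bot.move_linear(cw(-.045,.112),speed=.08,until_force=25),bot.read_position()[2],bot.read_ft_force(),bot.read_clock())
print(bot.move_linear(cw(-.045,.104),speed=.03,until_force=15),bot.read_position(),bot.read_ft_force(),bot.read_clock())
E
```

```text
bar [np.float64(-0.10333268323298912), 0, np.float64(0.10825085767217929)] levend [np.float64(-0.11067590220913881), 0, np.float64(0.09977795136528271)] [np.float64(-0.11543047180504754), 0, np.float64(0.09464043562733501)]
[[-0.88, -0.06, 0.48], [-0.05, 1.0, 0.03], [-0.48, -0.0, -0.88]]
[-0.15488387  0.41891592 -0.02803182  1.12384859  0.         -0.21669139]
[-0.17235542  0.42944301 -0.31937064  0.82198267  0.         -0.23416295]
[-0.22034534  0.25608101 -0.54345407  0.77126124  0.         -0.28215287]
[-0.20756711  0.3720545  -0.56134408  0.63739775  0.         -0.26937464]
[-0.35691843  0.0320679  -1.0957787  -0.03900421  0.2034301  -0.36856991]
[-0.32038238  0.31293311 -1.12576371 -0.35623567  0.18639044 -0.33562639]
False 0.11231816670076673 [-0.88404131 -0.27241318  0.36876806] 6.1417
False [ 0.55738919 -0.02227922  0.10366542] [ 0.30567421 -0.07996821 -0.34074965] 6.5583
```

Run:
```python
from h import *
a=bot.camera("side")[110:260,190:370]; b=bot.camera("top")[140:290,250:430]
cv2.imwrite("pics/c4.png",cv2.resize(cv2.hconcat([a,b])[:,:,::-1],None,fx=2.2,fy=2.2,interpolation=cv2.INTER_CUBIC))
print(bot.read_position(),bot.read_ft_force())
```

```text
[ 0.5575258  -0.02229687  0.10389307] [-0.2148526  -0.20048384  0.2950414 ]
```

View pics/c4.png

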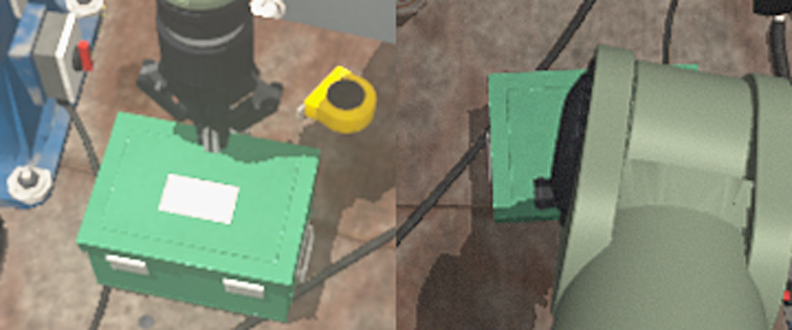

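Run:
```python
from h import *
print(bot.read_gripper_width())
print(bot.move_linear(cw(-.045,.092),speed=.02,until_force=12),bot.read_position(),bot.read_ft_force(),bot.read_clock())
```

```text
0.0008680762481232216
False [ 0.55771958 -0.02234521  0.09193718] [ 0.38676598  0.08908894 -0.22149814] 7.4083
```

Run:
```python
from h import *
print((proj("side",[.5575,-.0223,.1039])-[190,110])*2.2)
a=bot.camera("side")[110:260,190:370]
cv2.imwrite("pics/c5.png",cv2.resize(a[:,:,::-1],None,fx=4,fy=4,interpolation=cv2.INTER_CUBIC))
print((proj("side",bot.read_position())-[190,110])*4)
for a in(0,.05,.1,.2): print(a,((proj("side",world(CX,CY,YAW,lid(a,[[-.136,-.098,.0235],[-.136,.098,.0235]])))-[190,110])*4).round().tolist())
```

```text
[[213.76966472 157.1596099 ]]
[[389.34412718 298.68665907]]
0 [[220.0, 213.0], [581.0, 280.0]]
0.05 [[218.0, 207.0], [582.0, 275.0]]
0.1 [[215.0, 202.0], [582.0, 270.0]]
0.2 [[209.0, 194.0], [582.0, 262.0]]
```

View pics/c5.png

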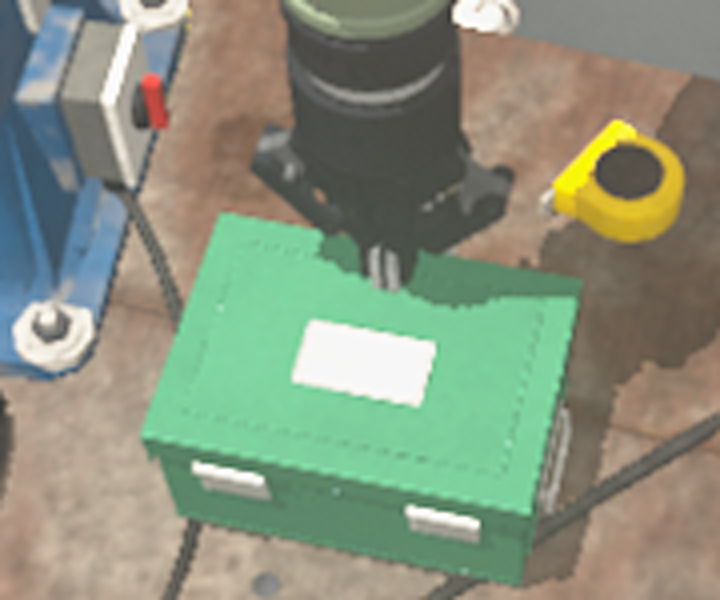

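Run:
```python
from h import *
print(bot.move_linear(cw(-.045,.08),speed=.02,until_force=8),bot.read_position(),bot.read_ft_force(),bot.read_clock())
```

```text
True [ 0.55771424 -0.02241795  0.08640645] [-1.28019178  0.76048254  7.78069049] 7.8667
```

Run:
```python
from h import *
print(bot.grip_depth)
bot.move_linear(cw(-.045,.15)); bot.move_linear(cw(-.15,.15))
im=bot.camera("side"); p=proj("side",bot.read_position())[0]; print(p,bot.read_position(),proj("side",bot.read_position()+np.array([0,0,.02])),proj("side",cw(-.103,.108)))
u,v=p.astype(int); u-=50;v-=45; im=im[v:v+75,u:u+100]
print("crop",u,v)
cv2.imwrite("pics/c6.png",cv2.resize(im[:,:,::-1],None,fx=8,fy=8,interpolation=cv2.INTER_CUBIC))
```

```text
0.0187
[298.0596294 129.6347026] [ 0.45381296 -0.02898478  0.15000304] [[297.87794096 123.23053923]] [[293.61293542 158.5713619 ]]
crop 248 84
```

View pics/c6.png

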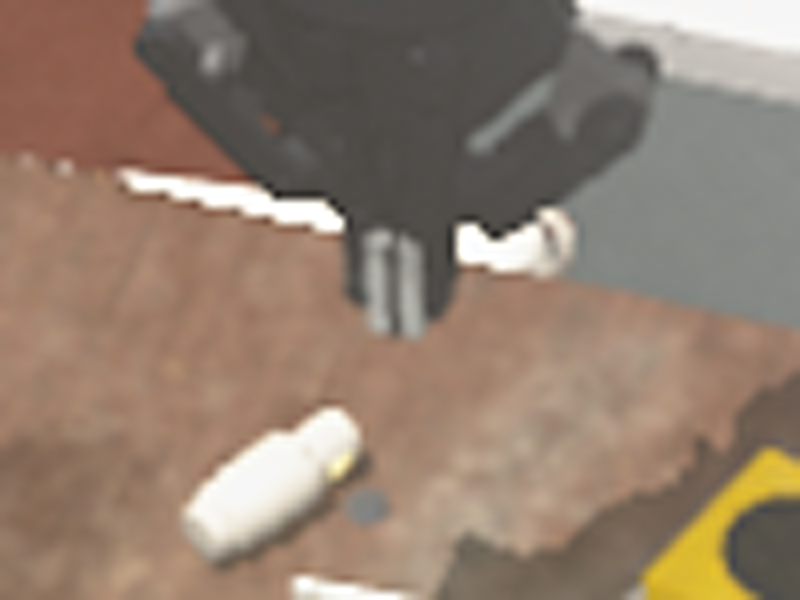

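```bash
cat >> h.py <<'E'
OFF=.0205
def tip(x,z,t=0.): return cw(x+OFF*np.sin(t), z-OFF*np.cos(t))
E
python3 - <<'E'
from h import *
bot.move_linear(tip(-.15,.1035))
print(bot.move_linear(tip(-.093,.1035),speed=.06,until_force=8),bot.read_position()-tip(-.093,.1035),bot.read_ft_force())
bot.wait(.3)
bot.move_linear(tip(-.125,.1035)); bot.move_linear(tip(-.15,.15))
print(bot.read_clock())
K=bot.calibration("top"); E=K["extrinsics"]
def gp(u,v,z):
    d=E[:3,:3].T@np.linalg.inv(K["mtx"])@[u,v,1]; o=-E[:3,:3].T@E[:3,3]; w=o+d*(z-o[2])/d[2]
    c,s=np.cos(YAW),np.sin(YAW); x,y=w[0]-CX,w[1]-CY; return (c*x+s*y).round(3),(-s*x+c*y).round(3)
print("tape",gp(282,291,.029),gp(312,325,.029),"coupler",gp(361,291,.02),gp(379,314,.02))
im=bot.camera("side")[135:195,260:340]
cv2.imwrite("pics/c7.png",cv2.resize(im[:,:,::-1],None,fx=8,fy=8,interpolation=cv2.INTER_CUBIC))
E
```

```text
False [-5.09955740e-04  6.99521504e-05 -1.24260589e-04] [-0.1055611   0.31074753  0.69068502]
12.2083
tape (np.float64(-0.171), np.float64(0.133)) (np.float64(-0.247), np.float64(0.072)) coupler (np.float64(-0.181), np.float64(-0.04)) (np.float64(-0.233), np.float64(-0.076))
```

View pics/c7.png

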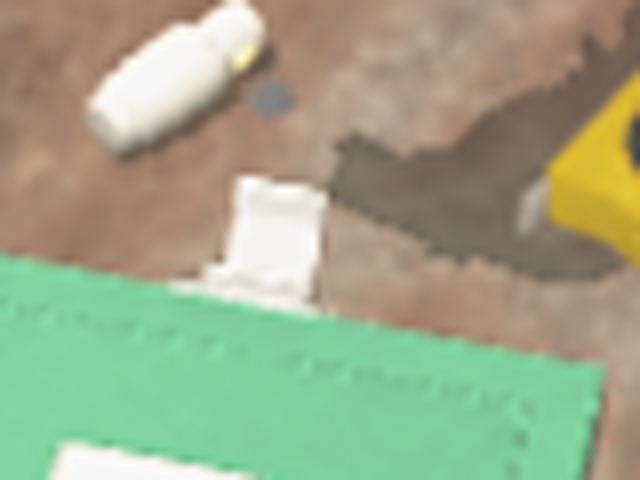

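Run:
```python
from h import *
bot.move_linear(tip(-.117,.125))
print(bot.move_linear(tip(-.119,.066),speed=.05,until_force=15),bot.read_position()-tip(-.119,.066),bot.read_ft_force())
bot.move_linear(tip(-.15,.15))
im=bot.camera("side")[135:195,260:340]
cv2.imwrite("pics/c8.png",cv2.resize(im[:,:,::-1],None,fx=8,fy=8,interpolation=cv2.INTER_CUBIC))
print(bot.read_clock())
```

```text
False [ 5.41558387e-04 -1.68976479e-05  2.48195153e-04] [-0.24140413 -0.15292862  0.6586614 ]
14.8167
```

View pics/c8.png

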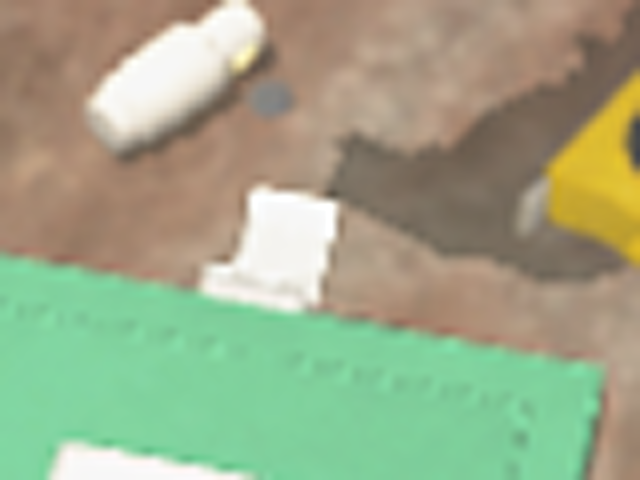

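Run:
```python
from h import *
t=.58
def pt(q,r=.034,g=0):
    s=.011*abs(np.sin(q-(np.pi/2-t)))+g
    x,_,z=lev(q,r,.007+s,0); return x,z
bot.move_pose(tip(-.135,.13,t),rot(t))
bot.move_linear(tip(*pt(1.6,g=.01),t))
for q in(1.5,1.25,1.0,.8,.6,.45,.3,.15):
    f=bot.move_linear(tip(*pt(q),t),speed=.05,until_force=35)
    print(q,np.round(pt(q),3),f,np.round(bot.read_ft_force(),1),np.round(bot.read_position()-tip(*pt(q),t),4))
    if f: break
print(bot.read_clock())
```

```text
1.5 [-0.113  0.07 ] False [ 0.8 -0.   0.8] [ 0.0007 -0.0003  0.0008]
1.25 [-0.113  0.059] False [ 2.6 -0.3  3.2] [ 0.0007 -0.0002  0.0005]
1.0 [-0.11   0.048] False [ 0.8 -0.7  2.9] [-0.0005  0.0002 -0.0004]
0.8 [-0.109  0.043] False [-0.2 -0.5  1. ] [-0.0012  0.0004 -0.0008]
0.6 [-0.106  0.038] False [0.5 0.7 0. ] [-0.0007  0.0002 -0.0006]
0.45 [-0.104  0.035] False [ 0.4 -0.2  0.3] [ 0.      0.     -0.0002]
0.3 [-0.101  0.032] False [-0.6  0.2 -0.2] [ 0.0001  0.     -0.0002]
0.15 [-0.098  0.029] False [-0.4  0.5  0.4] [ 0.0002  0.     -0.0001]
18.6083
```

Run:
```python
from h import *
t=.58
print(bot.move_linear(tip(-.088,.027,t),speed=.03,until_force=6),bot.read_ft_force(),bot.read_position()-tip(-.094,.028,t))
bot.move_linear(tip(-.14,.05,t)); bot.move_linear(tip(-.2,.2,t))
bot.move_pose([.3,.3,.3],rot())
print(bot.read_clock())
a=bot.camera("side")[135:195,260:340]; b=bot.camera("top")[215:275,315:375]
cv2.imwrite("pics/c9.png",cv2.resize(cv2.hconcat([a,b])[:,:,::-1],None,fx=5.7,fy=5.7,interpolation=cv2.INTER_CUBIC))
for n,c in(("tape_measure","top"),("coupler","top"),("grease_tin","top")): print(n,[x["bbox"] for x in bot.search_frame(c,n)[:1]])
```

```text
True [ 0.09645313 -0.28797474  0.45588392] [ 0.00299801  0.00053372 -0.00161228]
22.05
tape_measure [[281.7, 288.5, 35.7, 35.9]]
coupler [[359.6, 290.4, 21.7, 25.5]]
grease_tin [[360.0, 289.2, 19.8, 25.6]]
```

View pics/c9.png

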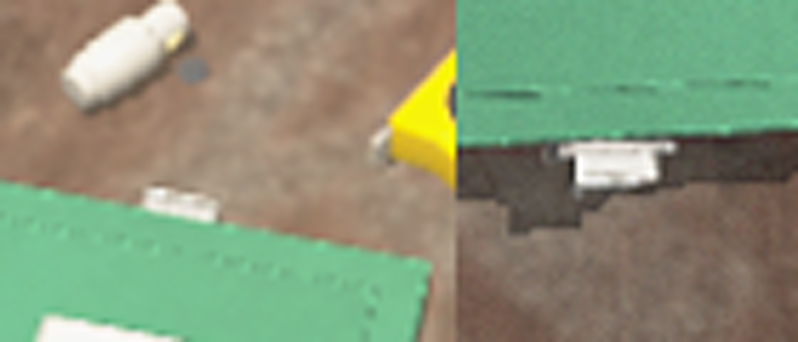

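Run:
```python
from h import *
s=lambda x,z,y=0:((proj("top",cw(x,z,y))-[315,215])*5.7+[456,0]).round().tolist()
print("edge",s(-.068,.108),"bar",s(-.076,.0964),s(-.076,.0964,.019),"lip",s(-.084,.0982),"ledgebot",s(-.084,.09),"lev0 top/end",s(-.085,.06),s(-.085,.009), "lev.2",s(*np.array(lev(.2,.051,.007,0))[[0,2]]),"lev.5",s(*np.array(lev(.5,.051,.007,0))[[0,2]]),"pin",s(-.078,.06))
im=bot.camera("top")[225:257,326:362]
cv2.imwrite("pics/c10.png",cv2.resize(im[:,:,::-1],None,fx=16,fy=16,interpolation=cv2.INTER_CUBIC))
```

```text
edge [[616.0, 143.0]] bar [[614.0, 165.0]] [[562.0, 168.0]] lip [[616.0, 188.0]] ledgebot [[614.0, 188.0]] lev0 top/end [[608.0, 190.0]] [[598.0, 188.0]] lev.2 [[600.0, 214.0]] lev.5 [[604.0, 250.0]] pin [[607.0, 171.0]]
```

View pics/c10.png

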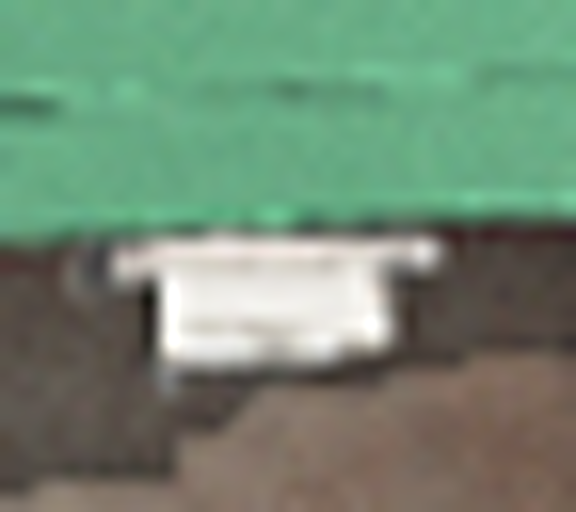

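```bash
python3 -c "
from cell import bot
print(bot.close_job(),bot.read_clock())"
```

```text
the job is handed in; nothing more can be done
the job is handed in; nothing more can be done
```

The job is handed in at about 22 s: in the last pictures the lid is shut, the crossbar lies on the keeper's ledge behind the lip and the lever is flat against the case. The tape measure and coupler are where they were; the tin was not found in the final check, but the arm never went near it.

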